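Set and lock the vacuum regulator

TASK

Preset the vacuum regulator for the next distillation: turn its black knob until the pointer on the knob's skirt points at the set tab clipped to the dial plate, then pull the knob straight up until it snaps into its raised, locked position, and let go. Leave the set tab where it is clipped, and do not knock about the glassware and the rod clamp on the bench.

Things in the scene. Friction and masses are not known exactly. Their poses are not given: they have to be found in the camera images.
- regulator: Vacuum regulating station, fixed on the bench: grey base plate 160 x 250 x 8 mm (x -100 to 60, y -150 to 100 mm) with an aluminium regulator on a bracket, a filter with glass bowl on its -y side (119 mm high), a steel pipe at each end, a round gauge on its -x side (125 mm high). Origin on the bench under the knob's vertical axis; z up.
- dial_centre (a point): Centre of the dial plate's upper face, on the knob's axis, 150 mm above the bench; fixed. The plate is a level aluminium disc 104 mm in diameter, 3 mm thick, right under the knob, with dark ticks 15 degrees apart. Axes as the station's.
- spindle (a joint): How far the knob is turned, rad: 0 at the stop at the beginning of the scale (direction +135 degrees from the station's +x), growing clockwise seen from above to 4.71 at the other stop. About 0.15 N m turns it and it stays where it is left.
- knob (a joint): How far the knob is pulled up, m: 0 pushed in (free to turn), 0.008 pulled out and locked. A ball detent snaps it: about 7 N upward starts it; past 4 mm it jumps up and stays until pushed down with about 7 N. A lock ring inside catches the set tab's dog: once out at the tab it is held from turning away (firmly, not rigidly); away from the tab it binds after 3 mm: do not force it.
- knob_top (a point): Centre of the black knob's top face, on the axis, 192 mm above the bench (200 when out). Ribbed round grip 44 mm in diameter, 7 to 42 mm above the dial plate, over a skirt 60 mm in diameter, 2 to 7 mm above it. Grip across any diameter, fingertips 8 mm or more above the dial plate to clear skirt and set tab. A white line on top runs from the axis towards the pointer (the point's x axis).
- nose_tip (a point): Tip of the pointer, a small pointed nose with a white line that sticks out of the knob's skirt, 40 mm from the axis and 4 mm above the dial plate; it turns and rises with the knob.
- set_tip (a point): Inward tip of the set tab: a pointed dark steel clip 14 mm wide on the dial plate's rim, 42 to 56 mm from the axis, 5 mm above the plate. With the pointer at the mark, this tip lies 2 mm outside the pointer's tip on the same line from the axis. Stiff friction holds the tab (about 11 N to shift it). At the start it lies 0.6 to 2.5 rad clockwise (from above) of the pointer.
- flask: Empty round glass flask seated in a cork ring 110 mm in diameter, on the bench beside the station's +y side; 156 mm high in all. Origin: centre of the underside.
- vial: Small glass vial, 28 mm in diameter, 61 mm high, standing on the station's base plate in front of the filter. Origin: centre of the underside.
- jar_tall: Glass jar with metal lid, 64 mm in diameter, 100 mm high, at the left of the bench. Origin: centre of the underside.
- jar_short: Glass jar with metal lid, 76 mm in diameter, 65 mm high, at the left of the bench. Origin: centre of the underside.
- boss_head: Metal rod clamp with two wing screws, 100 x 62 x 26 mm, lying at the right of the bench. Origin: centre of the underside.

How it is judged:
By the outcome, as a careful person would: the job done as asked, in the order asked, and still so for the second after the job is handed in, with the robot touching nothing.
It also fails if it takes over 48 s, if anything falls off the work surface, if the arm or the gripper's body presses on something with over 40 N, if the wrist force passes 120 N, or if a joint passes its speed limit or range.

ROBOT

A 6-joint arm with a two-finger parallel gripper is mounted at the origin on the work surface. World frame = base frame: x ahead of the robot, y to its left, z up, the work surface at z = 0. Lengths are in m, angles in rad, forces in N, time in s.
With the tool pointing down it reaches from about 0.25 to 0.725 m from the base axis. Payload 9.7 kg.
Tool frame: the origin (TCP) lies on the mounting face of the last link; the fingertips stand 173 mm ahead of it and the grasp point (between the pads) lies 155 mm ahead of it; z points along the fingers, x is the direction in which the jaws open and shut, and the axes are right-handed (so a half turn about z gives the same grasp; the last joint's range is limited). The gripper opens to 85 mm and grips with 20 to 120 N. Pads are 22 mm wide; open, the fingers measure 114 mm over their backs; the gripper's body (76 mm by 85 mm) begins 54 mm behind the grasp point. The pads swing forward as they close: fully open they stand 13 mm farther back than shut.
Start: joints at [-1.236, 0.087, 0.176, 1.66, 0, 1.571], TCP at [0.181, -0.519, 0.405] pointing down, gripper open.
Joint ranges: [-3.13, 3.13], [-0.85, 1.81], [-1.15, 1.24], [-2.2, 2.28], [-1.44, 1.52], [-3.14, 3.14]. Speed limits (rad/s): [2.22, 2.22, 2.57, 3.14, 3.14, 3.14].

INTERFACE

Orientations are given as a rotation vector (axis times angle).
In Python, from plant import ctrl gives the robot as it stands.
- The arm moves only by the tool step_arm, never from a script. Its argument "steps" is a list that holds one entry, the list of rows, each a list of 4 numbers: the shift along the tool's x, y, z in mm, then the turn about the tool's z in degrees. A call has exactly 5 rows; each row is the pose to reach, as a shift and turn from the pose commanded when the call began, along the tool's axes at that moment; what a row does not reach only later rows make up. A row lasts 1/10 s, in which the tool goes at most 50 mm and 8.59 degrees, less where a joint would pass 70% of its speed; a pose out of reach is approached as far as the arm can. A call with a gripper value outside its range is refused whole. "grip" is the closure, from 0 (fully open) to 1 (shut), set as the call begins (left out, the last holds). The fingers move at their own pace and stop on an object; "grip_force" is the grip in N (left out, the last holds). Time passes only in rows, so rows that repeat a pose let the fingers close, or fill a call up. It gives the time, the measured TCP pose, the force and the opening at its end, in the units of the state.
- ctrl.sense(): the state, without advancing time (a new reading comes with each control period).
- ctrl.read_camera(name): name is "scene" or "top"; returns a dict with "pixels" (480x640x3 uint8, red, green, blue), "K" (3x3 intrinsics, pixels), "origin" and "rotation" of the camera in the world. Camera axes: x right, y up, looking along -z (the intrinsics and any distortion apply to the point x, -y, -z); pixel columns grow to the right and rows downward; lengths in m; the calibration is good to about 2 mm. A picture is of the moment at which its call begins. There is no depth.
- ctrl.close_job(): hands the job in, once; it reports no verdict.
The state is a dict: "clock": time; "joint_pos": joint angles; "qvel": joint speeds; "tau": joint torques, N m; "eef_pos": TCP position; "ee_rot": TCP orientation; "contact_force": force on the tool from outside, world axes, zero at the start; "moment": the same for the moment, N m; "finger_gap": finger opening in m.
Only numpy, scipy, OpenCV 4.12 (cv2) and the standard library are available. Lean on these libraries where they do the work, as an engineer would, in place of code of your own. Each camera call takes 0.05 s, during which the arm holds its last target.

## Working session

There is one attempt and no reset: what is moved stays moved. The work goes in short steps, Python scripts to look and compute and a tool call to move; the robot and the scene stay as the last step left them, time stands still between calls to the robot, and variables do not carry over. Pictures are saved under pics/ and viewed, and the job is handed in when it is done.

Besides the shell and the picture viewer there is one more tool, called after "Emit:" as name(argument=value, ...) on one line, values as JSON. step_arm: Moves the arm, as the interface text tells. Its arguments: {"type":"object","properties":{"steps":{"type":"array","items":{"type":"array","items":{"type":"array","items":{"type":"number"}}}},"grip":{"type":"number"},"grip_force":{"type":"number"}},"required":["steps"]}

```bash
mkdir -p pics
python3 - <<'E'
from plant import ctrl
import cv2
for n in("scene","top"):
    c=ctrl.read_camera(n); cv2.imwrite(f"pics/{n}0.png",c["pixels"][:,:,::-1]); print(n,c["K"],c["origin"],c["rotation"],[k for k in c])
print(ctrl.sense())
E
```

```text
scene [[437.38337355   0.         322.97723923]
 [  0.         437.38337355 247.29540093]
 [  0.           0.           1.        ]] [ 1.38238911 -0.47396793  0.85804631] [0.84005308 0.51442726 0.95750897] ['pixels', 'K', 'origin', 'rotation']
top [[437.81924477   0.         314.88870237]
 [  0.         437.81924477 243.39680937]
 [  0.           0.           1.        ]] [ 0.42945607 -0.00464149  1.48651378] [ 0.04193237 -0.02959648 -1.59517718] ['pixels', 'K', 'origin', 'rotation']
{'clock': 0.1, 'joint_pos': array([-1.23599949e+00,  8.74133976e-02,  1.75242126e-01,  1.65986051e+00,
        2.76881644e-05,  1.57079380e+00]), 'qvel': array([ 9.78558110e-04,  1.74333236e-04,  1.04589237e-03,  8.40055856e-05,
       -6.14587764e-04,  1.04211230e-03]), 'tau': array([-3.81182981e-04, -5.21560800e+01,  4.65654016e+01,  1.61259033e-02,
        3.08789367e-06, -9.96220194e-06]), 'eef_pos': array([ 0.1807182 , -0.51945499,  0.40406404]), 'ee_rot': array([-2.55992083e+00,  1.81982647e+00,  1.55613451e-03]), 'contact_force': array([ 0.34047304, -0.1190534 ,  0.49601926]), 'moment': array([ 0.00168606, -0.02700137, -0.00322621]), 'finger_gap': 0.08542339348788006}
```

View pics/scene0.png

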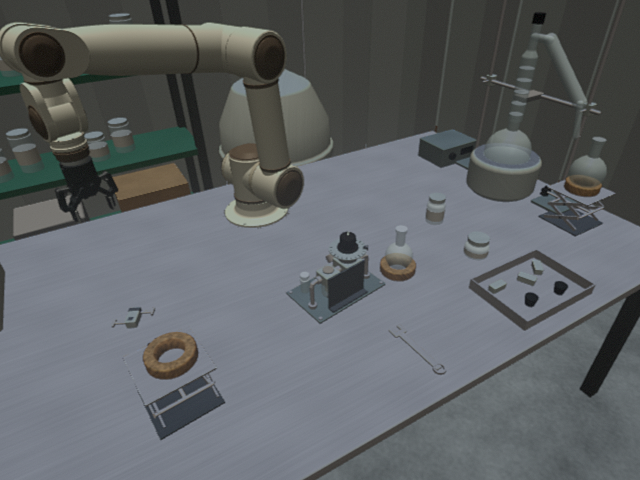

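View pics/top0.png

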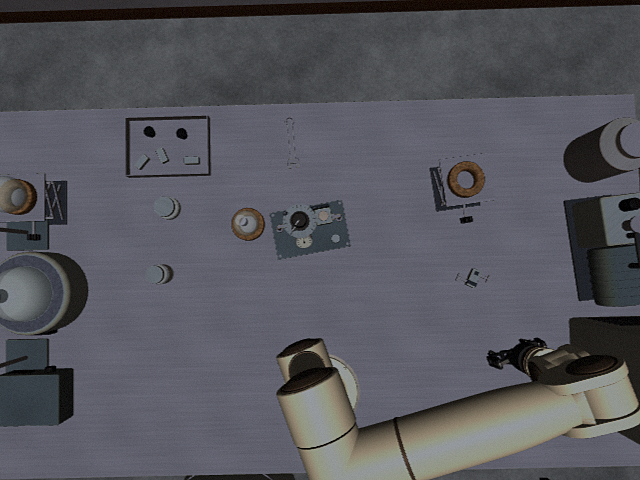

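The top view shows the station around pixel (310,230) with the black knob near (300,220). The scene view has the knob near (347,242). I'll zoom in on both.

```bash
cat > h.py <<'E'
import numpy as np,cv2
from scipy.spatial.transform import Rotation as R
def ray(c,u,v):
    K=c["K"]; d=np.array([(u-K[0,2])/K[0,0],-(v-K[1,2])/K[1,1],-1.]); return R.from_rotvec(c["rotation"]).apply(d)
def onz(c,u,v,z):
    d=ray(c,u,v); o=np.array(c["origin"]); return o+d*(z-o[2])/d[2]
def proj(c,p):
    q=R.from_rotvec(c["rotation"]).inv().apply(np.array(p)-c["origin"]); K=c["K"]
    return K[0,0]*q[...,0]/-q[...,2]+K[0,2], K[1,1]*-q[...,1]/-q[...,2]+K[1,2]
def crop(c,name,u0,v0,w,h,s):
    im=c["pixels"][v0:v0+h,u0:u0+w,::-1]; im=cv2.convertScaleAbs(im,alpha=1.6)
    cv2.imwrite(name,cv2.resize(im,None,fx=s,fy=s,interpolation=cv2.INTER_CUBIC))
E
python3 - <<'E'
from plant import ctrl
from h import *
import pickle
t=ctrl.read_camera("top"); s=ctrl.read_camera("scene"); pickle.dump((t,s),open("c0.pkl","wb"))
crop(t,"pics/t1.png",265,190,60,50,12) ; crop(s,"pics/s1.png",310,220,80,60,10)
crop(t,"pics/t2.png",220,180,150,100,5)
E
```

```text
(no output)
```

View pics/t1.png

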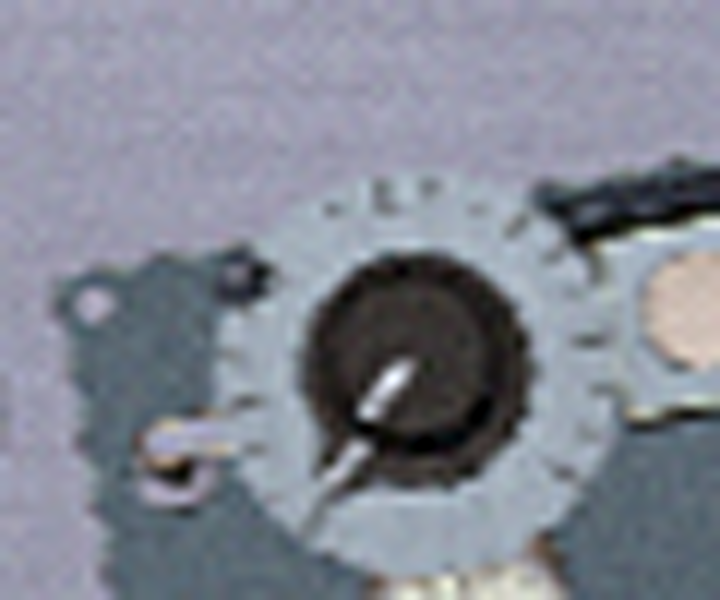

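View pics/s1.png

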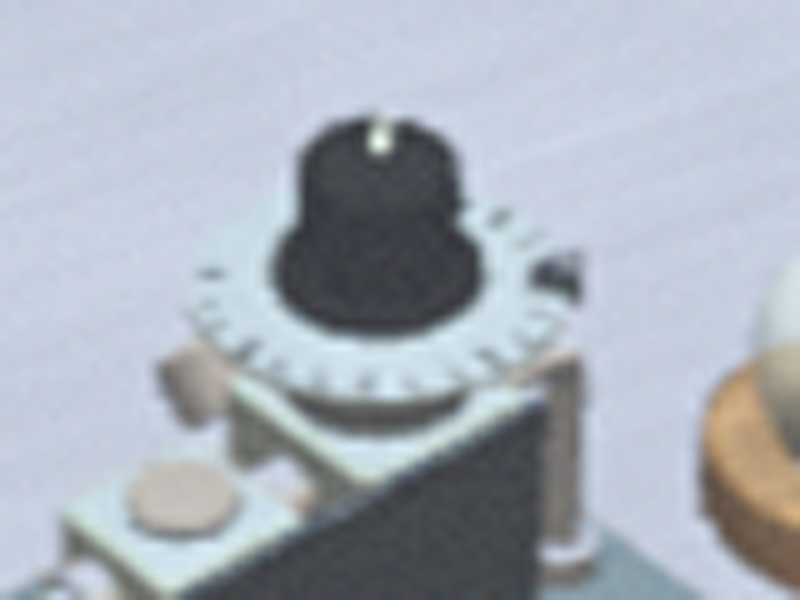

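View pics/t2.png

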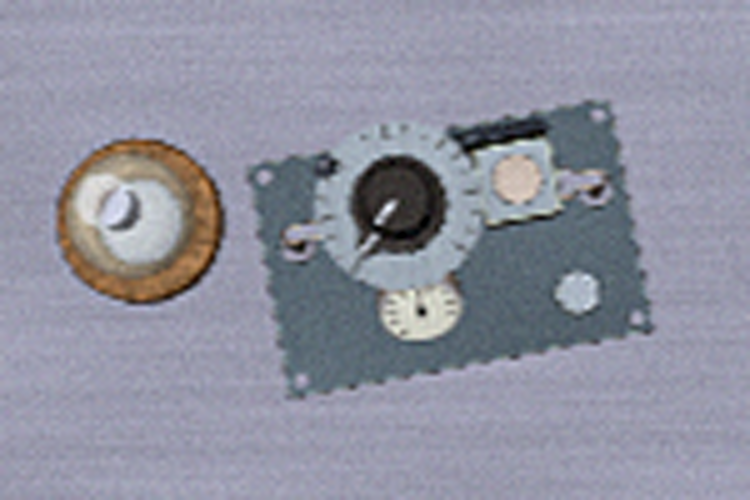

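Run:
```python
from h import *
import pickle
from scipy.optimize import least_squares
t,s=pickle.load(open("c0.pkl","rb"))
# radial edge of dial plate (top view, plane z=.15) : sample gray along rays
def T(x,y): return 265+(x+.5)/12-.5,190+(y+.5)/12-.5
def S(x,y): return 310+(x+.5)/10-.5,220+(y+.5)/10-.5
c0=onz(t,*T(417,372),.15); print("c0",c0)
for cam,nm in((t,"top"),(s,"scene")):
    g=cv2.cvtColor(cam["pixels"],cv2.COLOR_RGB2GRAY).astype(np.float32)
    rr=np.arange(.044,.062,.0005); pts=[]
    for a in np.radians(np.arange(0,360,4)):
        p=np.array([[c0[0]+r*np.cos(a),c0[1]+r*np.sin(a),.15] for r in rr]); u,v=proj(cam,p)
        pr=cv2.remap(g,u.astype(np.float32)[:,None],v.astype(np.float32)[:,None],cv2.INTER_LINEAR)[:,0]
        d=np.abs(np.gradient(cv2.GaussianBlur(pr[:,None],(1,5),0)[:,0])); k=d.argmax()
        pts.append(p[k,:2])
    pts=np.array(pts)
    f=least_squares(lambda q:np.hypot(*(pts-q[:2]).T)-.052,c0[:2],loss="soft_l1",f_scale=.0007)
    print(nm,f.x,np.sort(np.abs(f.fun))[[30,60,80]])
print("top-line start",onz(t,*T(410,360),.192),onz(s,*S(380,152),.192))
c=c0
print("nose",onz(t,*T(308,525),.154))
print("nose in", onz(t,*T(365,445),.154))
print("tab",onz(t,*T(243,275),.155),onz(s,*S(556,276),.155), "tip s",onz(s,*S(530,276),.155),"tip t",onz(t,*T(270,283),.155))
# base plate corners holes
for x,y in((263,176),(598,113),(638,317),(300,382)): print(onz(t,220+x/5,180+y/5,.008))
```

```text
c0 [0.56154767 0.05113634 0.15      ]
top [0.56051008 0.05049577] [0.00102642 0.00269466 0.00705059]
scene [0.56580032 0.0529065 ] [0.00178764 0.00446895 0.00907767]
top-line start [0.56041797 0.05104679 0.192     ] [0.56089041 0.05373408 0.192     ]
nose [0.52282688 0.07957994 0.154     ]
nose in [0.54285531 0.06462671 0.154     ]
tab [0.58695606 0.09467335 0.155     ] [0.59129375 0.09165251 0.155     ] tip s [0.58757198 0.08562972 0.155     ] tip t [0.58473552 0.08783984 0.155     ]
[0.59605805 0.14721873 0.008     ]
[ 0.63319072 -0.08111573  0.008     ]
[ 0.49398034 -0.10437439  0.008     ]
[0.45571214 0.125018   0.008     ]
```

```bash
cat >> h.py <<'E'
def toolshift(st,tgt):
    Rm=R.from_rotvec(st["ee_rot"]); return Rm.inv().apply(np.array(tgt)-st["eef_pos"])*1000
def yaw(st):
    x=R.from_rotvec(st["ee_rot"]).as_matrix()[:,0]; return np.degrees(np.arctan2(x[1],x[0]))
E
python3 - <<'E'
from plant import ctrl
from h import *
s=ctrl.sense(); print(R.from_rotvec(s["ee_rot"]).as_matrix().round(3),yaw(s),toolshift(s,[.561,.052,.405]))
E
```

```text
[[ 0.329 -0.944 -0.   ]
 [-0.944 -0.329  0.001]
 [-0.001 -0.    -1.   ]] -70.81493242254543 [-4.14775863e+02 -5.46951051e+02 -4.22167830e-01]
```

Emit:
step_arm(steps=[[[-26, -34, 0, -8], [-52, -68, 0, -16], [-78, -102, 0, -24], [-104, -136, 0, -32], [-130, -170, 0, -40]]])

```text
clock: 0.7
eef_pos: [0.299, -0.3393, 0.4046]
ee_rot: [3.031, -0.827, 0.0]
contact_force: [0.8, -0.2, 0.5]
finger_gap: 0.0854
```

Run:
```python
from plant import ctrl
from h import *
s=ctrl.sense(); print(s["clock"],s["eef_pos"],s["joint_pos"],yaw(s),toolshift(s,[.561,.052,.405]))
```

```text
0.7 [ 0.29904888 -0.33929997  0.40460208] [-8.48382707e-01 -1.45327566e-01 -5.09484729e-02  1.66507548e+00
  5.23128845e-05  1.25493531e+00] -30.51124526716507 [ 2.70127506e+01 -4.70111026e+02 -3.86130971e-01]
```

Emit:
step_arm(steps=[[[2, -43, 0, -8], [5, -86, 0, -16], [8, -129, 0, -24], [11, -172, 0, -32], [13, -215, 0, -40]]])

```text
clock: 1.2
eef_pos: [0.4205, -0.1612, 0.4047]
ee_rot: [3.131, 0.26, 0.0]
contact_force: [0.0, -0.5, -0.0]
finger_gap: 0.0853
```

Run:
```python
from plant import ctrl
from h import *
s=ctrl.sense(); print(s["clock"],s["eef_pos"],s["joint_pos"],yaw(s),toolshift(s,[.561,.052,.405]))
```

```text
1.2 [ 0.42051641 -0.16115552  0.40470291] [-3.65959890e-01 -1.49960104e-01 -5.48264946e-02  1.66563153e+00
 -3.48328299e-05  1.03882745e+00] 9.511615217865057 [ 173.77573547 -187.01046176   -0.28938869]
```

Emit:
step_arm(steps=[[[29, -31, 0, -8], [58, -62, 0, -16], [87, -93, 0, -24], [116, -124, 0, -32], [145, -155, 0, -40]]])

```text
clock: 1.7
eef_pos: [0.5389, 0.0151, 0.4046]
ee_rot: [2.853, 1.316, -0.0]
contact_force: [0.4, -0.9, -0.4]
finger_gap: 0.0854
```

Run:
```python
from plant import ctrl
from h import *
s=ctrl.sense(); print(s["clock"],s["eef_pos"],s["joint_pos"],yaw(s),toolshift(s,[.561,.052,.395]))
```

```text
1.7 [0.53894577 0.01509891 0.40457239] [ 2.80273265e-02  6.06720122e-02  1.47872947e-01  1.65799825e+00
 -9.18692026e-05  7.34393136e-01] 49.52822020043653 [42.38708471 -7.17487909  9.56903647]
```

Emit:
step_arm(steps=[[[22, -4, 0, 0], [42, -7, 0, 0], [42, -7, 20, 0], [42, -7, 45, 0], [42, -7, 60, 0]]])

```text
clock: 2.2
eef_pos: [0.5603, 0.05, 0.3425]
ee_rot: [-2.856, -1.308, 0.003]
contact_force: [-0.4, 0.3, -0.6]
finger_gap: 0.0857
```

Run:
```python
from plant import ctrl
from h import *
s=ctrl.sense(); print(s["clock"],s["eef_pos"],yaw(s),toolshift(s,[.561,.052,.332]),s["contact_force"],s["moment"])
t=ctrl.read_camera("top"); c=ctrl.read_camera("scene")
crop(t,"pics/t3.png",255,170,90,70,8) ; crop(c,"pics/s3.png",300,180,100,80,8)
```

```text
2.2 [0.56032523 0.0499594  0.34253332] 49.21411488133164 [ 2.00228626 -0.80655796 10.53140107] [-0.4316411   0.34460802 -0.56849184] [-0.02836391 -0.0317066  -0.02392647]
```

View pics/s3.png

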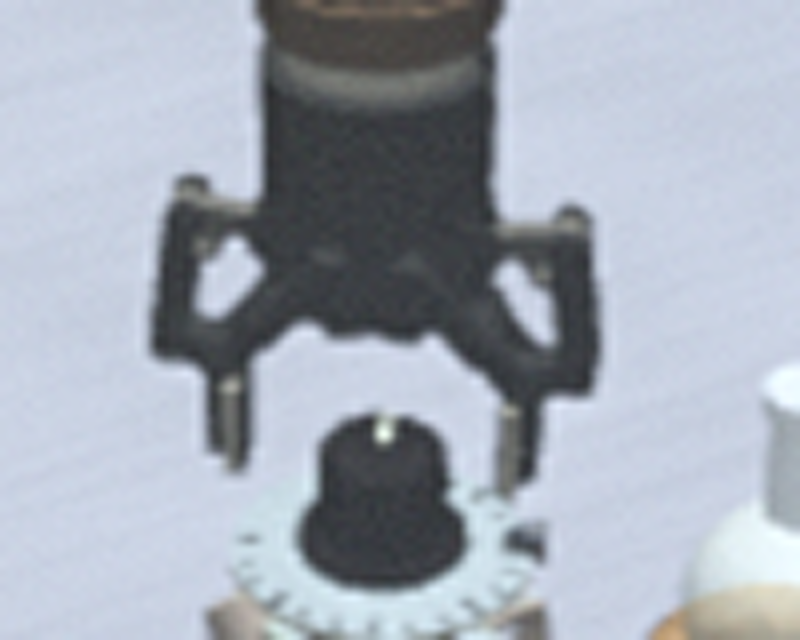

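View pics/t3.png

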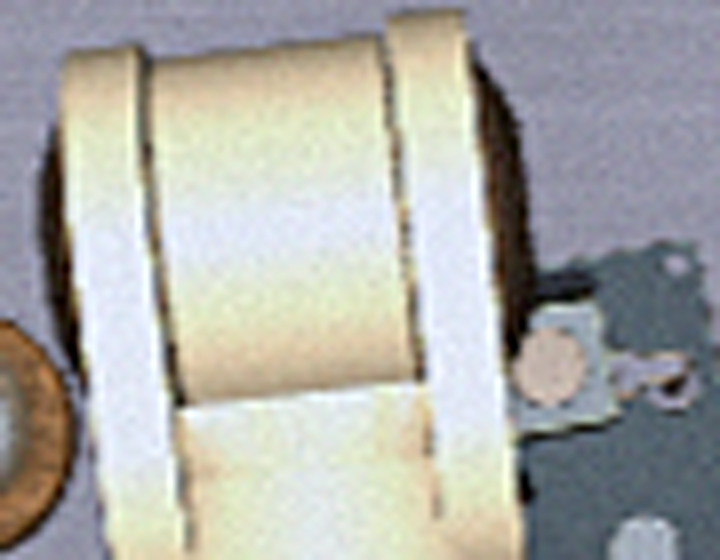

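Emit:
step_arm(steps=[[[2, -1, 5, 0], [2, -1, 9, 0], [2, -1, 9, 0], [2, -1, 9, 0], [2, -1, 9, 0]]])

```text
clock: 2.8
eef_pos: [0.561, 0.0518, 0.3362]
ee_rot: [2.856, 1.307, 0.001]
contact_force: [-0.3, -0.5, -0.4]
finger_gap: 0.0855
```

Emit:
step_arm(steps=[[[0, 0, 0, 0], [0, 0, 0, 0], [0, 0, 0, 0], [0, 0, 0, 0], [0, 0, 0, 0]]], grip=0.45, grip_force=25)

```text
clock: 3.3
eef_pos: [0.561, 0.0518, 0.3357]
ee_rot: [-2.857, -1.307, 0.0]
contact_force: [-1.1, 0.2, 0.1]
finger_gap: 0.0467
```

Emit:
step_arm(steps=[[[0, 0, 0, 0], [0, 0, 0, 0], [0, 0, 0, 0], [0, 0, 0, 0], [0, 0, 0, 0]]], grip=0.7, grip_force=25)

```text
clock: 3.8
eef_pos: [0.5611, 0.052, 0.336]
ee_rot: [-2.856, -1.308, -0.002]
contact_force: [3.3, 4.6, 3.8]
finger_gap: 0.0434
```

Run:
```python
from plant import ctrl
from h import *
s=ctrl.sense(); print(s["clock"],s["eef_pos"],yaw(s),toolshift(s,[.561,.052,.332]),s["contact_force"],s["moment"],s["finger_gap"])
print(R.from_rotvec(s["ee_rot"]).inv().apply(s["contact_force"]))
```

```text
3.8 [0.5611389  0.05204873 0.33599892] 49.19798643602403 [-0.13169131 -0.07449795  3.99877051] [3.27938558 4.58104813 3.76083171] [ 0.9044842  -0.53270896  0.03830585] 0.04341593520715553
[ 5.61443215 -0.50994485 -3.75530755]
```

Emit:
step_arm(steps=[[[0.5, 0, 0, 5], [0.5, 0, 0, 11], [0.5, 0, 0, 18], [0.5, 0, 0, 24], [0.5, 0, 0, 30]]], grip=0.7, grip_force=40)

```text
clock: 4.3
eef_pos: [0.5612, 0.0522, 0.3361]
ee_rot: [3.099, 0.517, 0.001]
contact_force: [-0.0, 1.6, 5.1]
finger_gap: 0.0425
```

Run:
```python
from plant import ctrl
from h import *
s=ctrl.sense(); print(s["clock"],s["eef_pos"],yaw(s),toolshift(s,[.561,.052,.332]),s["contact_force"],s["moment"],s["finger_gap"])
print(R.from_rotvec(s["ee_rot"]).inv().apply(s["contact_force"]))
c=ctrl.read_camera("scene");crop(c,"pics/s4.png",310,210,80,60,10)
```

```text
4.3 [0.56123017 0.05220208 0.33607944] 18.95029075935913 [-0.28449625  0.11546744  4.07938012] [-0.03060387  1.59508072  5.08436777] [0.48027363 0.12222588 0.24264274] 0.042462399027039736
[ 0.49052111 -1.51743302 -5.08456495]
```

View pics/s4.png

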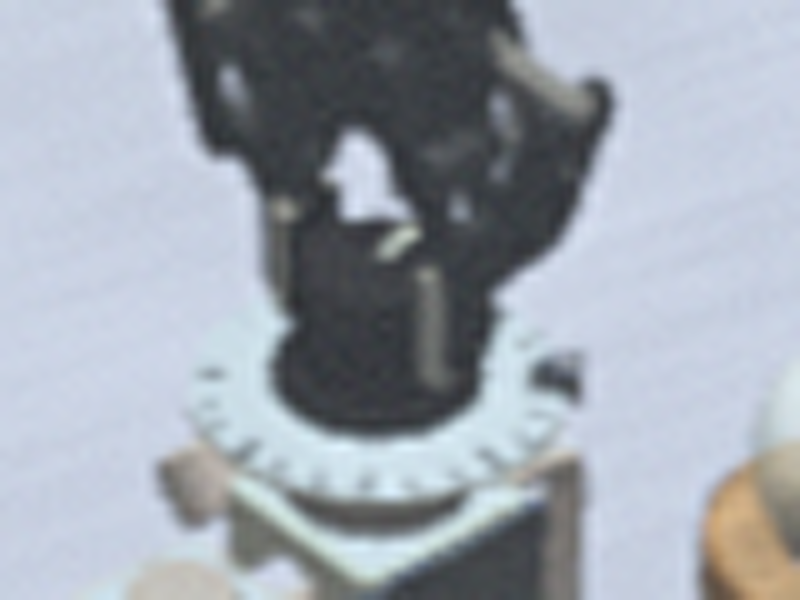

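The scene shows the top white line swung towards (400,240), so the knob follows the gripper.

Emit:
step_arm(steps=[[[0, 0, 0, 8], [0, 0, 0, 16], [0, 0, 0, 24], [0, 0, 0, 32], [0, 0, 0, 40]]])

```text
clock: 4.85
eef_pos: [0.5612, 0.0522, 0.3361]
ee_rot: [3.089, -0.573, 0.0]
contact_force: [0.5, 2.9, 5.5]
finger_gap: 0.0427
```

Emit:
step_arm(steps=[[[0, 0, 0, 5], [0, 0, 0, 9], [0, 0, 0, 10], [0, 0, 0, 10], [0, 0, 0, 10]]])

```text
clock: 5.35
eef_pos: [0.5612, 0.0522, 0.3361]
ee_rot: [-3.029, 0.831, -0.0]
contact_force: [1.1, 2.3, 5.0]
finger_gap: 0.0425
```

Run:
```python
from plant import ctrl
from h import *
s=ctrl.sense(); print(s["clock"],s["eef_pos"],yaw(s),s["joint_pos"],s["contact_force"],s["moment"],s["finger_gap"])
c=ctrl.read_camera("scene");crop(c,"pics/s5.png",340,225,45,35,16)
```

```text
5.35 [0.56118563 0.0522086  0.3360538 ] -30.6911778801558 [9.27546067e-02 1.04247446e-01 6.19579269e-02 1.52838364e+00
 5.58373253e-05 2.19921304e+00] [1.06725382 2.3034351  5.03726804] [ 0.53160887 -0.06474211  0.01343538] 0.04249300894261363
```

View pics/s5.png

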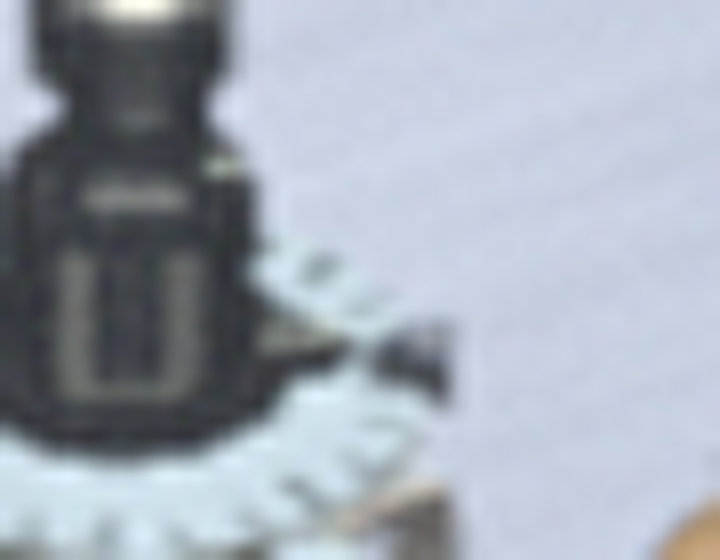

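Run:
```python
from plant import ctrl
from h import *
import pickle
c=ctrl.read_camera("scene"); pickle.dump(c,open("c5.pkl","wb"))
def S(x,y): return 340+(x+.5)/16-.5,225+(y+.5)/16-.5
# scene-frame dial centre: rim leftmost/rightmost/bottom of skirt later; use TCP
C=np.array([.5612,.0522])
for n,xy,z in(("nose tip",(352,343),.154),("nose line",(300,335),.154),("tab tip",(372,355),.155),("tab mid",(415,362),.155),("tab end top",(450,330),.155),("tab end bot",(445,400),.155)):
    p=onz(c,*S(*xy),z)[:2]; d=p-C; print(n,p,np.hypot(*d),np.degrees(np.arctan2(d[1],d[0])))
for r,z,nm in((.04,.154,"nose"),(.042,.155,"tabtip"),(.056,.155,"tabend")):
  for a in(50,54,58,62):
    u,v=proj(c,[C[0]+r*np.cos(np.radians(a)),C[1]+r*np.sin(np.radians(a)),z]); print(nm,a,((u-340+.5)*16-.5).round(),((v-225+.5)*16-.5).round())
```

```text
nose tip [0.58038653 0.08714392] 0.03986477532798995 61.23028652383474
nose line [0.57374247 0.08087192] 0.03129524734947601 66.37312900337896
tab tip [0.58623486 0.08729035] 0.043105414445905675 54.49442418317795
tab mid [0.59177396 0.09237428] 0.05048504310459895 52.72765536527279
tab end top [0.58717654 0.10275011] 0.056833922340216975 62.802411784556
tab end bot [0.60351073 0.09049957] 0.05707061203729975 42.1513133141849
nose 50 352.0 370.0
nose 54 354.0 360.0
nose 58 354.0 351.0
nose 62 352.0 341.0
tabtip 50 364.0 366.0
tabtip 54 365.0 356.0
tabtip 58 365.0 346.0
tabtip 62 364.0 336.0
tabend 50 446.0 373.0
tabend 54 448.0 360.0
tabend 58 448.0 346.0
tabend 62 446.0 333.0
```

Emit:
step_arm(steps=[[[0, 0, 0, 2], [0, 0, 0, 4], [0, 0, 0, 6], [0, 0, 0, 6], [0, 0, 0, 6]]])

```text
clock: 5.95
eef_pos: [0.5612, 0.0522, 0.3361]
ee_rot: [-2.982, 0.989, -0.0]
contact_force: [1.0, 3.5, 5.5]
finger_gap: 0.043
```

Run:
```python
from plant import ctrl
from h import *
s=ctrl.sense(); print(s["clock"],yaw(s),s["contact_force"],s["moment"])
L=[ctrl.read_camera("scene") for _ in range(5)]
c=dict(L[0]); c["pixels"]=np.mean([l["pixels"] for l in L],0).astype(np.uint8)
crop(c,"pics/s6.png",352,236,20,15,40)
import pickle; pickle.dump(c,open("c6.pkl","wb"))
```

```text
5.95 -36.69730732257411 [0.95150834 3.45599196 5.54095329] [ 0.49696101 -0.11957061 -0.08570905]
```

View pics/s6.png

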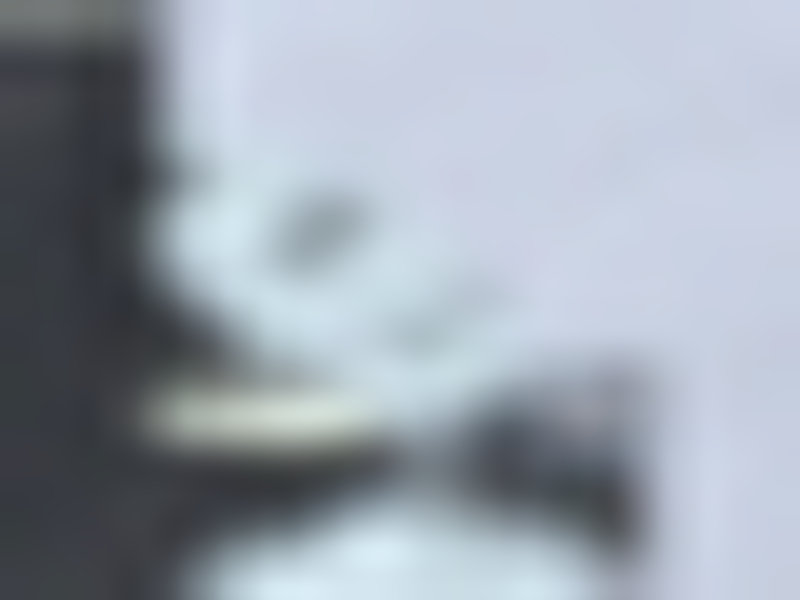

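Run:
```python
from h import *
import pickle
c=pickle.load(open("c6.pkl","rb"));C=np.array([.5612,.0522])
def S(x,y): return 352+(x+.5)/40-.5,236+(y+.5)/40-.5
def inv(u,v): return ((u-352+.5)*40-.5).round(),((v-236+.5)*40-.5).round()
for n,xy,z in(("nose line in",(160,415),.154),("nose line mid",(265,416),.154),("nose line out",(375,416),.154),("nose",(400,440),.154),("tab tip",(430,455),.155),("tab top",(650,355),.155),("tab side bottom",(640,545),.150)):
    p=onz(c,*S(*xy),z)[:2]; d=p-C; print(n,np.hypot(*d).round(4),np.degrees(np.arctan2(d[1],d[0])).round(1))
for a in(52,54,56,58):
    f=lambda r,t,z:inv(*proj(c,[C[0]+r*np.cos(np.radians(a))-t*np.sin(np.radians(a)),C[1]+r*np.sin(np.radians(a))+t*np.cos(np.radians(a)),z]))
    print(a,"nose",f(.04,0,.154),f(.03,0,.154),"tab",f(.042,0,.155),f(.056,.007,.155),f(.056,-.007,.155),f(.056,-.007,.150))
g=cv2.cvtColor(c["pixels"],cv2.COLOR_RGB2GRAY); print(g[242:252,354:372])
```

```text
nose line in 0.0235 64.2
nose line mid 0.0306 62.6
nose line out 0.0381 61.8
nose 0.0397 57.6
tab tip 0.0417 53.3
tab top 0.0577 66.4
tab side bottom 0.0563 50.9
52 nose (np.float64(404.0), np.float64(473.0)) (np.float64(257.0), np.float64(464.0)) tab (np.float64(433.0), np.float64(463.0)) (np.float64(645.0), np.float64(417.0)) (np.float64(632.0), np.float64(537.0)) (np.float64(630.0), np.float64(596.0))
54 nose (np.float64(405.0), np.float64(461.0)) (np.float64(258.0), np.float64(455.0)) tab (np.float64(434.0), np.float64(451.0)) (np.float64(643.0), np.float64(400.0)) (np.float64(637.0), np.float64(520.0)) (np.float64(635.0), np.float64(579.0))
56 nose (np.float64(405.0), np.float64(449.0)) (np.float64(259.0), np.float64(446.0)) tab (np.float64(435.0), np.float64(438.0)) (np.float64(639.0), np.float64(383.0)) (np.float64(641.0), np.float64(503.0)) (np.float64(639.0), np.float64(562.0))
58 nose (np.float64(405.0), np.float64(437.0)) (np.float64(258.0), np.float64(437.0)) tab (np.float64(434.0), np.float64(426.0)) (np.float64(635.0), np.float64(367.0)) (np.float64(644.0), np.float64(486.0)) (np.float64(641.0), np.float64(546.0))
[[ 33  51 107 134 127 109 119 134 135 131 130 132 132 131 131 130 130 130]
 [ 33  36  71 113 134 135 135 133 129 122 125 132 132 131 132 130 130 129]
 [ 34  35  41  69 111 128 132 126 117 126 132 129 127 125 127 129 129 127]
 [ 36  43  62  74  93 107 124 134 133 130 115 106 104  98 115 128 128 127]
 [ 37  56  97 115 127 133 128 116 113  95  69  74  89  91 112 129 129 129]
 [ 36  39  47  50  54  56  54  58  78  68  49  56  61  72 111 130 131 129]
 [ 38  41  38  37  39  44  65  87  95  82  62  55  47  53 107 131 130 129]
 [ 39  40  40  60  81  96 123 139 130 120 111 103  82  65 108 130 130 129]
 [ 40  39  58 100 131 140 140 141 136 133 134 136 119 100 117 130 129 129]
 [ 46  71 104 129 138 138 137 138 128 120 121 126 129 129 130 130 129 129]]
```

Emit:
step_arm(steps=[[[0, 0, 0, 0], [0, 0, 0, 0], [0, 0, 0, 0], [0, 0, 0, 0], [0, 0, 0, 0]]], grip=0)

```text
clock: 6.7
eef_pos: [0.5613, 0.0522, 0.3355]
ee_rot: [2.981, -0.992, -0.0]
contact_force: [-0.4, 0.5, 0.1]
finger_gap: 0.0856
```

Emit:
step_arm(steps=[[[0, 0, -25, 0], [0, 0, -55, 0], [0, 0, -70, 0], [15, 20, -70, 0], [40, 54, -70, 0]]])

```text
clock: 7.2
eef_pos: [0.5612, -0.0142, 0.4063]
ee_rot: [-2.982, 0.987, -0.002]
contact_force: [1.8, 0.3, -0.5]
finger_gap: 0.0857
```

Emit:
step_arm(steps=[[[22, 30, 0, 0], [46, 60, 0, 0], [70, 92, 0, 0], [90, 120, 0, 0], [105, 140, 0, 0]]])

```text
clock: 7.7
eef_pos: [0.5608, -0.1922, 0.4056]
ee_rot: [2.98, -0.994, -0.0]
contact_force: [0.6, -0.1, -1.0]
finger_gap: 0.0855
```

Run:
```python
from plant import ctrl
from h import *
import pickle
s=ctrl.sense(); print(s["clock"],s["eef_pos"],yaw(s),s["contact_force"])
L=[ctrl.read_camera("top") for _ in range(6)]
c=dict(L[0]); c["pixels"]=np.mean([l["pixels"] for l in L],0).astype(np.uint8)
M=[ctrl.read_camera("scene") for _ in range(4)]
d=dict(M[0]); d["pixels"]=np.mean([l["pixels"] for l in M],0).astype(np.uint8)
crop(c,"pics/t7.png",279,200,40,36,18);crop(d,"pics/s7.png",326,227,48,36,16)
pickle.dump((c,d),open("c7.pkl","wb"))
```

```text
7.7 [ 0.56079297 -0.19216928  0.4055707 ] -36.8857340653589 [ 0.56392246 -0.12970043 -0.96713532]
```

View pics/t7.png

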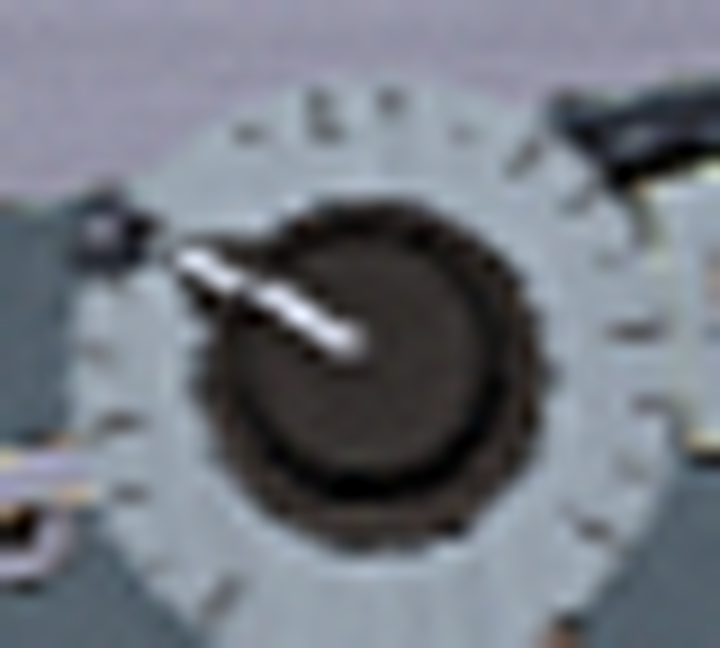

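View pics/s7.png

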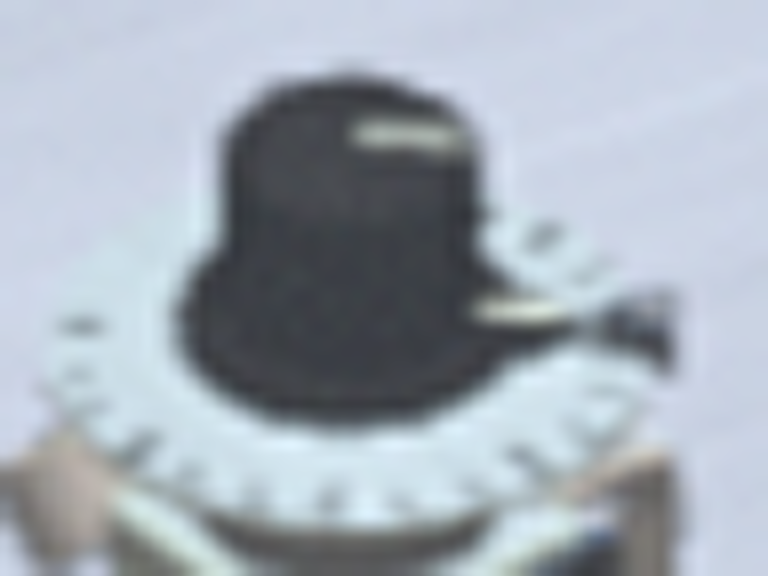

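Run:
```python
from h import *
import pickle
t,d=pickle.load(open("c7.pkl","rb"))
def T(x,y): return 279+(x+.5)/18-.5,200+(y+.5)/18-.5
g=cv2.cvtColor(t["pixels"],cv2.COLOR_RGB2GRAY).astype(float)
print(g[208:222,280:300].astype(int))
# white-line centroids on nose and on knob top (weights above dark bg), per column
for n,(u0,u1,v0,v1),z,thr in(("nose",(288,293,212,218),.155,None),("top",(293,300,215,221),.192,None)):
    sub=g[v0:v1,u0:u1]; 
    for j in range(u1-u0):
        w=np.clip(sub[:,j]-90,0,None)
        if w.sum()>20: v=(w*np.arange(v0,v1)).sum()/w.sum(); print(n,u0+j,v.round(2),onz(t,u0+j,v,z)[:2])
# tab dark blob
sub=g[209:217,281:289]; w=np.clip(75-sub,0,None); vv,uu=np.mgrid[209:217,281:289]
u,v=(w*uu).sum()/w.sum(),(w*vv).sum()/w.sum(); print("tab",u,v,onz(t,u,v,.155)[:2])
# dial rim fit, edges bright->purple/dark, hand picked
P=np.array([onz(t,*T(x,y),.15)[:2] for x,y in((72,340),(77,420),(110,510),(200,625),(150,180),(200,135),(250,103),(310,82),(370,75),(430,78),(490,95),(672,400),(660,460),(600,580))])
from scipy.optimize import least_squares
f=least_squares(lambda q:np.hypot(*(P-q[:2]).T)-q[2],[.56,.05,.052],loss="soft_l1",f_scale=.001);print(f.x,f.fun.round(4))
```

```text
[[ 94  93  92  92  93  93  91  92  97 101 105 104 102 103  99 103 103 102
  105 106]
 [ 92  91  92  94  91  90  95  96 102 102 102 102 102 101 102 101 102 102
  105 109]
 [ 93  95  95  88  68  67  94 104 103 103 101 102 103 100 102 106 103 105
  108 107]
 [ 74  78  64  46  33  43  71  94 103 103 104 105 107 106 104 107  65  41
   41  38]
 [ 55  54  55  52  76  51  12  41  89 104 103 105 107 108  68  26  23  12
    7   9]
 [ 56  58  52  45  54  40  19  64  81  72  61  41  48  43  25  12  10  17
   22  21]
 [ 58  60  49  31  26  26  26  68  69 134 126  57  26  21   9  18  32  32
   30  32]
 [ 58  60  58  55  63  54  91 112  91  40  93 134  90  54  47  29  25  29
   29  29]
 [ 58  59  56  83 105  92  94 107 104  57   7  44  38 102 136  88  31  25
   28  29]
 [ 58  55  54  90 106 101 101 102 105  76  35  21   7  11  65 148 116  48
   32  27]
 [ 57  58  65  89 101 100 101 102 103 108  70  21  19  24  21  38 105 137
   96  42]
 [ 60  57  62  75  78  90  99 101 104  82  41  23  22  27  28  24  20  69
   73  41]
 [ 58  56  63  94  90  92 100 101 107  82  41  24  22  28  31  30  27  25
   25  24]
 [ 60  58  71  97 105 100  99 100 106  67  29  21  17  25  30  33  29  29
   30  29]]
nose 288 216.47 [0.57441337 0.0851334 ]
nose 289 213.52 [0.5833799  0.08188081]
nose 290 213.56 [0.58317802 0.07882752]
nose 291 214.24 [0.58101592 0.07581755]
top 294 216.0 [0.57132334 0.06478756]
top 295 217.0 [0.568268   0.06188469]
top 296 217.37 [0.56710258 0.05893993]
top 297 218.0 [0.56513808 0.05601361]
tab 284.07191780821915 213.06164383561645 [0.58516107 0.09691304]
[0.56206927 0.05096926 0.05129942] [ 0.0006 -0.0001 -0.0008  0.0006 -0.0004 -0.0005 -0.0001  0.0001  0.0001
  0.0004  0.0005 -0.0005 -0.0006  0.0006]
```

Emit:
step_arm(steps=[[[-25, -34, 0, 0], [-55, -74, 0, 0], [-85, -114, 0, 0], [-115, -154, 0, 0], [-135, -180, 0, 0]]])

```text
clock: 8.7
eef_pos: [0.5603, 0.0384, 0.4059]
ee_rot: [-2.981, 0.988, -0.0]
contact_force: [0.2, -0.1, 0.5]
finger_gap: 0.0854
```

Emit:
step_arm(steps=[[[-10, -14, 0, 0], [-10, -14, 25, 0], [-10, -14, 55, 0], [-10, -14, 70, 0], [-10, -14, 70, 0]]])

```text
clock: 9.2
eef_pos: [0.5607, 0.0528, 0.3334]
ee_rot: [2.98, -0.99, -0.005]
contact_force: [0.2, -0.8, 0.8]
finger_gap: 0.0852
```

Run:
```python
from plant import ctrl
from h import *
s=ctrl.sense(); print(s["clock"],s["eef_pos"],yaw(s),toolshift(s,[.5612,.0522,.336]))
```

```text
9.2 [0.56069085 0.05275462 0.3334214 ] -36.76222079088201 [ 0.73281432  0.14586624 -2.58025425]
```

Emit:
step_arm(steps=[[[0, 0, 0, 0], [0, 0, 0, 0], [0, 0, 0, 0], [0, 0, 0, 0], [0, 0, 0, 0]]], grip=0.7, grip_force=40)

```text
clock: 9.7
eef_pos: [0.5613, 0.0524, 0.3373]
ee_rot: [-2.98, 0.992, -0.002]
contact_force: [-2.6, 2.5, 5.2]
finger_gap: 0.0429
```

Emit:
step_arm(steps=[[[0, 0, 0, 0], [0, 0, 0, -1], [0, 0, 0, -2.5], [0, 0, 0, -2.5], [0, 0, 0, -2.5]]])

```text
clock: 10.2
eef_pos: [0.5612, 0.0524, 0.3373]
ee_rot: [-3.0, 0.926, -0.002]
contact_force: [-2.4, 1.3, 5.6]
finger_gap: 0.043
```

Run:
```python
from plant import ctrl
from h import *
import pickle
s=ctrl.sense(); print(s["clock"],s["eef_pos"],yaw(s),s["contact_force"],s["moment"],s["finger_gap"])
M=[ctrl.read_camera("scene") for _ in range(4)]
d=dict(M[0]); d["pixels"]=np.mean([l["pixels"] for l in M],0).astype(np.uint8)
crop(d,"pics/s8.png",352,236,20,15,40)
pickle.dump(d,open("c8.pkl","wb"))
```

```text
10.2 [0.56124114 0.05238575 0.33730033] -34.310805336013836 [-2.44169579  1.3072445   5.60001663] [ 0.44789004  0.59657401 -0.05757503] 0.04300905380172124
```

View pics/s8.png

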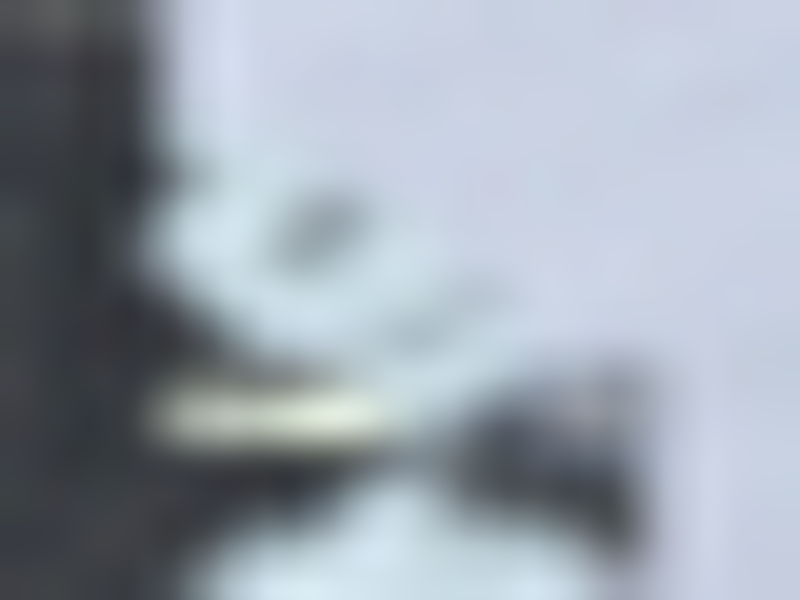

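Emit:
step_arm(steps=[[[0, 0, -1, 0], [0, 0, -2, 0], [0, 0, -3, 0], [0, 0, -3.5, 0], [0, 0, -3.5, 0]]])

```text
clock: 10.9
eef_pos: [0.5614, 0.0523, 0.3392]
ee_rot: [-3.001, 0.927, 0.0]
contact_force: [1.6, 3.9, -4.5]
finger_gap: 0.0427
```

Run:
```python
from plant import ctrl
from h import *
s=ctrl.sense(); print(s["clock"],s["eef_pos"],yaw(s),s["contact_force"],s["moment"],s["finger_gap"])
```

```text
10.9 [0.56141902 0.05233245 0.33922483] -34.31358172837437 [ 1.57545749  3.90676405 -4.54655784] [ 0.9358873  -0.19653623 -0.01418328] 0.04265809344601946
```

Emit:
step_arm(steps=[[[0, 0, -1, 0], [0, 0, -2, 0], [0, 0, -2, 0], [0, 0, -2, 0], [0, 0, -2, 0]]])

```text
clock: 11.4
eef_pos: [0.5613, 0.0523, 0.3417]
ee_rot: [-3.001, 0.927, -0.001]
contact_force: [-0.5, 5.9, 0.6]
finger_gap: 0.0425
```

Run:
```python
from plant import ctrl
from h import *
s=ctrl.sense(); print(s["clock"],s["eef_pos"],yaw(s),s["contact_force"],s["moment"],s["finger_gap"])
```

```text
11.4 [0.56129405 0.05229237 0.34168022] -34.31173431390039 [-0.49671467  5.93053059  0.55974883] [ 1.22424277  0.15193709 -0.02175704] 0.04247066121274978
```

Emit:
step_arm(steps=[[[0, 0, -1, 0], [0, 0, -2, 0], [0, 0, -3, 0], [0, 0, -3.5, 0], [0, 0, -3.5, 0]]])

```text
clock: 11.9
eef_pos: [0.5613, 0.0523, 0.3454]
ee_rot: [-3.001, 0.927, -0.001]
contact_force: [-0.9, 5.4, 4.7]
finger_gap: 0.0426
```

Run:
```python
from plant import ctrl
from h import *
s=ctrl.sense(); print(s["clock"],s["eef_pos"],yaw(s),s["contact_force"],s["moment"],s["finger_gap"])
d=ctrl.read_camera("scene")
crop(d,"pics/s9.png",326,222,48,36,16)
```

```text
11.9 [0.56129098 0.05227968 0.34536679] -34.31339278067503 [-0.86413839  5.3714657   4.70179848] [1.21394415 0.39022091 0.01283484] 0.04256852589795169
```

View pics/s9.png

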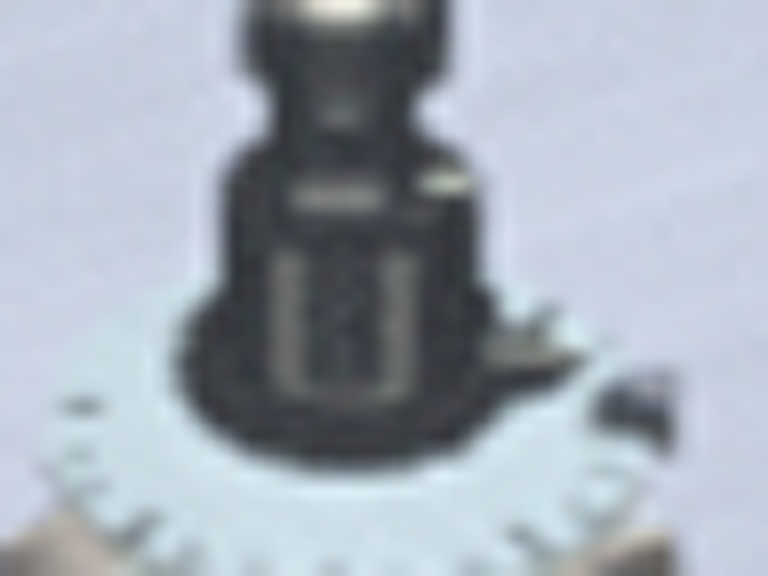

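The pointer at (575,355) now sits above the tab at (640,410), and the tool has risen 8.1 mm, so the knob is out. I'll release and retreat.

Emit:
step_arm(steps=[[[0, 0, -0.5, 0], [0, 0, -0.5, 0], [0, 0, -0.5, 0], [0, 0, -0.5, 0], [0, 0, -0.5, 0]]])

```text
clock: 12.45
eef_pos: [0.5613, 0.0523, 0.3454]
ee_rot: [-3.001, 0.927, -0.001]
contact_force: [-0.7, 5.4, 2.4]
finger_gap: 0.0429
```

Emit:
step_arm(steps=[[[0, 0, 0, 0], [0, 0, 0, 0], [0, 0, 0, 0], [0, 0, 0, 0], [0, 0, 0, 0]]], grip=0)

```text
clock: 12.95
eef_pos: [0.5613, 0.0521, 0.3451]
ee_rot: [3.001, -0.927, -0.0]
contact_force: [-0.3, 0.1, 0.4]
finger_gap: 0.0855
```

Emit:
step_arm(steps=[[[0, 0, -25, 0], [0, 0, -55, 0], [0, 0, -70, 0], [16, 20, -70, 0], [42, 52, -70, 0]]])

```text
clock: 13.45
eef_pos: [0.5668, -0.0137, 0.4159]
ee_rot: [-3.003, 0.922, -0.002]
contact_force: [-0.1, -0.6, -0.7]
finger_gap: 0.0852
```

Emit:
step_arm(steps=[[[22, 30, 0, 0], [46, 60, 0, 0], [70, 92, 0, 0], [90, 120, 0, 0], [105, 140, 0, 0]]])

```text
clock: 13.95
eef_pos: [0.5742, -0.1915, 0.415]
ee_rot: [3.001, -0.929, -0.0]
contact_force: [1.3, -0.2, 0.2]
finger_gap: 0.0851
```

Run:
```python
from plant import ctrl
from h import *
import pickle
s=ctrl.sense(); print(s["clock"],s["eef_pos"],yaw(s),s["contact_force"])
L=[ctrl.read_camera("top") for _ in range(6)]
c=dict(L[0]); c["pixels"]=np.mean([l["pixels"] for l in L],0).astype(np.uint8)
M=[ctrl.read_camera("scene") for _ in range(4)]
d=dict(M[0]); d["pixels"]=np.mean([l["pixels"] for l in M],0).astype(np.uint8)
crop(c,"pics/t10.png",279,200,40,36,18);crop(d,"pics/s10.png",326,222,48,36,16)
cv2.imwrite("pics/t10f.png",c["pixels"][:,:,::-1])
pickle.dump((c,d),open("c10.pkl","wb"))
g=cv2.cvtColor(c["pixels"],cv2.COLOR_RGB2GRAY).astype(int); print(g[208:222,280:300])
```

```text
13.95 [ 0.57422872 -0.19147173  0.41503953] -34.39799206879269 [ 1.28931537 -0.19659404  0.16410357]
[[ 92  94  92  91  92  92  92  92  96 100 102 103 104 102  99 102 102 103
  104 103]
 [ 92  94  91  92  92  91  93  94 102 103 101  99 100 101 102 102 104 103
  107 108]
 [ 94  93  95  87  68  65  96 103 103 102 101 103 103 103 106 102 104 105
  109 110]
 [ 75  76  62  47  36  43  74  95 102 103 104 103 106 104 104  67  51  35
   22  24]
 [ 53  56  57  55  76  52  13  44  89 103 103 105 108  87  46  26  11   4
    9  10]
 [ 55  56  54  44  56  39  21  65  84  71  56  30  36  37  14   9  12  26
   32  33]
 [ 59  58  48  33  25  26  27  67  85 114  78  23  23  16  11  24  29  31
   29  30]
 [ 59  59  58  52  64  52  92 114  77  48 106 116  52  38  42  28  25  28
   29  29]
 [ 57  58  55  81 106  94  96 107  79  37   4  67  60 106 113  66  38  25
   26  28]
 [ 58  59  53  90 106 100 101 103 107  66  25  16  14  15  65 149 132  66
   30  25]
 [ 59  58  63  91 103  99  99 103 104  85  45  17  24  27  20  36 104 137
   82  26]
 [ 60  56  61  75  75  91  98 101 105  71  33  18  23  33  27  25  23  43
   39  27]
 [ 58  58  61  93  90  91  99 100 104  76  38  18  18  26  30  29  30  24
   29  29]
 [ 59  57  70  98 104 100  99 102 106  75  36  17  14  25  31  32  30  30
   30  31]]
```

View pics/t10.png

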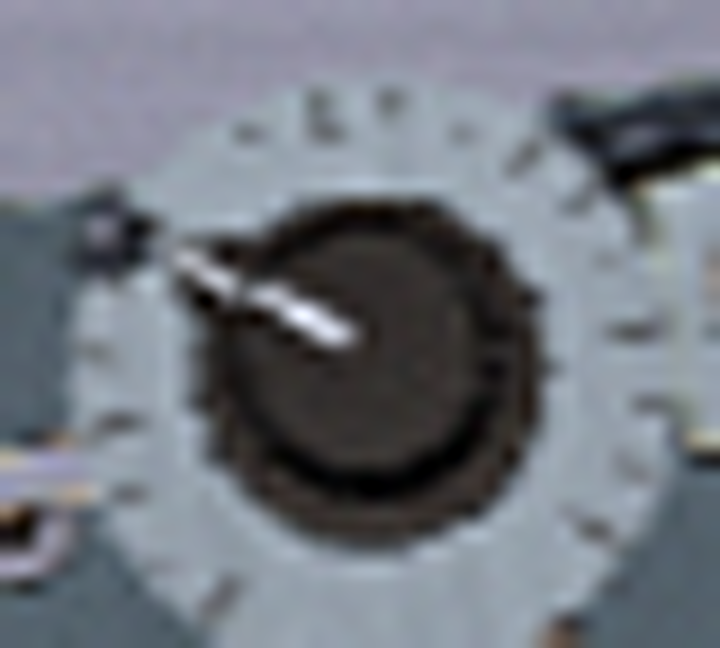

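View pics/s10.png

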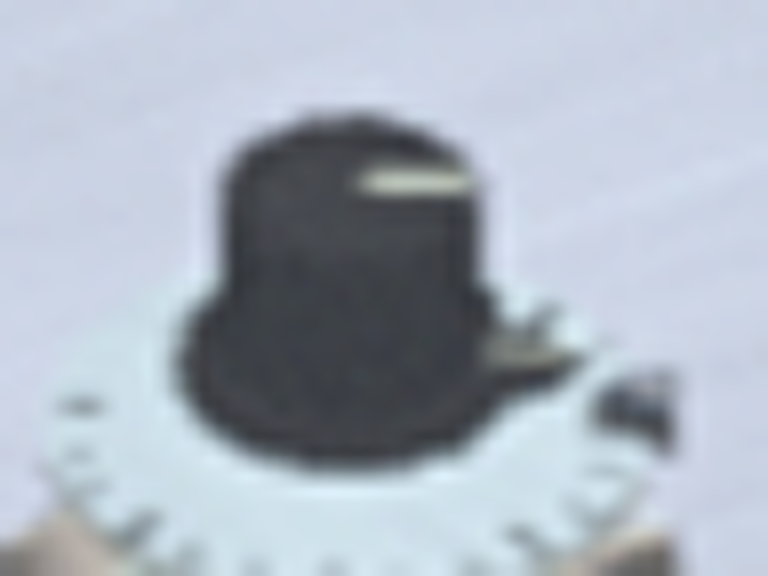

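View pics/t10f.png

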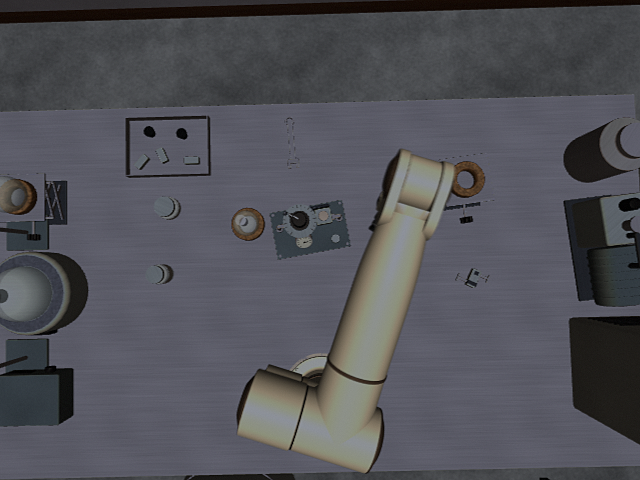

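Run:
```python
from h import *
import pickle
t,d=pickle.load(open("c10.pkl","rb"))
for C in((.5613,.051),(.5605,.0515),(.562,.051)):
  f=lambda u,v,z:(lambda q:(np.hypot(*q).round(4),np.degrees(np.arctan2(q[1],q[0])).round(1)))(onz(t,u,v,z)[:2]-np.array(C))
  print(C,"nose",[f(u,v,.163) for u,v in((289,214.0),(290,214.6),(291,215.3))],"tab tip/mid",f(287.3,212.7,.155),f(284.9,212.7,.155), "topline",f(294.3,216.2,.2))
```

```text
(0.5613, 0.051) nose [(np.float64(0.0362), np.float64(57.1)), (np.float64(0.0327), np.float64(57.0)), (np.float64(0.0289), np.float64(57.5))] tab tip/mid (np.float64(0.0437), np.float64(55.5)) (np.float64(0.05), np.float64(60.1)) topline (np.float64(0.0151), np.float64(55.7))
(0.5605, 0.0515) nose [(np.float64(0.0362), np.float64(55.6)), (np.float64(0.0327), np.float64(55.4)), (np.float64(0.029), np.float64(55.6))] tab tip/mid (np.float64(0.0437), np.float64(54.3)) (np.float64(0.05), np.float64(59.0)) topline (np.float64(0.0152), np.float64(52.1))
(0.562, 0.051) nose [(np.float64(0.0358), np.float64(58.0)), (np.float64(0.0323), np.float64(58.1)), (np.float64(0.0286), np.float64(58.7))] tab tip/mid (np.float64(0.0433), np.float64(56.3)) (np.float64(0.0497), np.float64(60.8)) topline (np.float64(0.0147), np.float64(57.9))
```

Run:
```python
from plant import ctrl
print(ctrl.close_job(), ctrl.sense()["clock"])
```

```text
the job is handed in; nothing more can be done
the job is handed in; nothing more can be done
```

The knob is turned to the set tab and pulled up into its raised, locked position. The gripper has let go and moved clear. I handed the job in at about 14.5 s on the clock.

- **Turning:** I gripped the knob and turned it 86° clockwise. After releasing it for an unobstructed top view, I turned it back 2.5° because the pointer had gone slightly past the tab.
- **Pulling up:** The knob rose 8.1 mm with about 4.5 N of pull at the stage checks and no sign of binding. After release, the pictures still show it about 8 mm up.
- **Pointing at the tab:** The last top view puts the pointer at about 57°, between my two readings of the tab: 55.5° at its tip and 60° at its middle. These readings differ by more than I would like because one pixel covers about 4°. The pointer is aligned to within roughly 1 to 3°, and I could not measure it more finely.
- **Surroundings:** The tab looks unmoved from the earlier pictures. In the last full top picture the flask, vial, jars and clamp appear where they started. Wrist forces were about 8 N or less in every reading I took.

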